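# Push a vial rack through a spring-gated chute with two fingertips

## Robot

A 6-joint arm with a two-finger parallel gripper is mounted at the origin on a cart in front of the work surface, level with it; the furniture and walls round the work are solid. World frame = base frame: x ahead of the robot, y to its left, z up, the work surface at z = 0. Lengths are in mm, angles in rad, forces in N, time in s.
With the tool pointing down it reaches from about 275 to 825 mm from the base axis. Payload 5.2 kg.
Tool frame: the origin (TCP) lies at the very end of the fingers, on their centre line; the grasp point (between the pads) lies bot.tcp_to_grasp behind it (bot.tcp_to_grasp is the distance from the TCP to the grasp point, in mm); z points along the fingers, y is the line along which they close (so a half turn about z gives the same grasp; the last joint's range is limited). The gripper opens to 93 mm and grips with 3 to 60 N. Pads are 15 mm wide; open, the fingers measure 128 mm over their backs; the gripper's body (75 mm by 188 mm) begins 65 mm behind the grasp point.
Start: joints at [-1.454, 0.259, 1.535, -0, 1.348, -0.203], TCP at [172.928, -522.112, 218.653] pointing down, gripper open.
Joint ranges: [-3.14, 3.14], [-0.91, 2.08], [0.19, 2.58], [-1.22, 4.36], [0.22, 2.71], [-3.12, 3.12]. Speed limits (rad/s): [2.57, 2.57, 3.14, 3.14, 3.14, 3.14].

## Interface

Orientations are given as a rotation vector (axis times angle).
In Python, from cell import bot, jaws, planner, monitor, cams gives the robot as it stands. Calls block until the motion is done:
- bot.move_to(position, orientation): joint-space move of the TCP to a pose.
- bot.servo_line(position, rotation=None, max_speed=150): straight line of the TCP; rotation=None keeps the orientation; max_speed is the mean speed in mm/s.
- bot.movej(angles): joint-space move.
- jaws.grip(opening): finger opening in mm; the grip force is fixed at half the most; returns when the fingers have stopped.
- bot.pause(seconds).
- planner.inverse_kinematics(position, orientation): joint angles nearest the present ones, or None.
- monitor.get_state(): the state.
- cams.get_image(name): name is "scene" or "top" or "wrist"; returns a dict with "frame" (420x560x3 uint8, red, green, blue), "K" (3x3 intrinsics, pixels), "k1" (the pictures are not rectified: a ray, as slopes to the right and down, at radius r is drawn at 1 + k1 r^2 times it, then the intrinsics apply), "xyz" and "attitude" of the camera in the world; the wrist camera has in their place "hand_eye" (4x4, takes a point from camera to tool coordinates, whose origin is the TCP and whose axes are the flange's). Camera axes: x right, y down, z forward; pixel columns grow to the right and rows downward; lengths in mm; the calibration is good to about 2 mm. A picture is of the moment at which its call begins: read the wrist's pose just before it. There is no depth.
A pose or a line that the arm cannot do raises bot.PlanningError and nothing moves.
- bot.finish_job(): hands the job in; it is judged then, once.
The state is a dict: "time_s": time; "q": joint angles; "qd": joint speeds; "effort": joint torques, N m; "tool_pos": TCP position; "ee_rot": TCP orientation; "ft_force": force on the tool from outside, world axes, zero at the start; "ft_torque": the same for the moment, N m; "finger_gap": finger opening in mm; "grasp_force": force on a finger pad.
Only numpy, scipy, OpenCV 4.12 (cv2) and the standard library are available. Lean on these libraries where they do the work, as an engineer would, in place of code of your own. Each camera call takes 0.05 s, during which the arm holds its last target. There are 200 camera calls.

## Task

Press the yellow treadle bar down with one fingertip so that the gate sinks out of the chute, and keep it pressed while the other fingertip pushes the blue vial rack past the gate, all the way against the end stop; then let the gate spring back up behind the rack. Only push: do not lift or grip the rack, do not touch its vials, and do not let the gate press against the rack. Leave everything else standing where it is.

Things in the scene. Friction and masses are not known exactly. Their poses are not given: they have to be found in the camera images.
- chute: Open-topped slide chute, fixed, 340 mm long: white floor, low metal walls. Origin on the worktop under the chute's middle at the gate; +x along the push, +y sideways to the treadle, z up. Floor top z = 18 mm, from x = -190 mm (entry) to the end stop, with a 14 mm slot at x = 0 for the gate. Inside width 50 mm; walls 5 mm thick (outside y = +-30 mm), tops at z = 34 mm.
- chute_stop (a point): Middle of the face of the blue end stop, on the chute floor (chute x = +138, z = 18 mm). The stop is 60 mm wide, 12 mm thick, its top 46 mm above the worktop. With the rack against it, the rack's origin is at chute x = +76 mm and the rack's rear face at +14 mm, just past the gate.
- gate_hinge (a point): Middle of the gate's hinge pin, which lies along the chute at chute y = -42 mm, z = 28 mm, in a blue bracket 36 mm high.
- rack: Blue block rack, loose on the chute floor before the gate, 124 mm long (along the chute), 46 mm wide. Origin: centre of its underside; +x to the end stop. Block 25 mm high; at its rear end (x = -62 mm) an upright push plate, full width, 5 mm thick, 45 mm high (top 63 mm above the worktop): push on its rear face. Three vials stand loose in its wells. About 0.25 kg.
- rack_vial_a: Glass vial with black cap, 27 mm diameter, 62 mm tall, loose in the rack's rear well (rack x = -25 mm, 16 mm deep); its top is 89 mm above the worktop. Origin at the centre of its underside.
- rack_vial_b: The same with a white cap, in the middle well (rack x = +8.5 mm).
- rack_vial_c: The same with a red cap, in the front well (rack x = +42 mm).
- gate (a joint): Hinge of gate and treadle (one rigid piece), rad: 0 = gate up, closed (rest, by a spring); 0.40 = stop, fully open, treadle level. From 0.28 on the gate bar lies below the chute floor; hold it at 0.30 to 0.38. Pressing the middle of the treadle takes about 3 N at first and 6 N at the stop; let go, it springs shut.
- gate_bar (a point): The gate: yellow flat bar, 6 mm thick along the chute, crossing it at chute x = 0 from the hinge (-y side) to the treadle (+y side). Closed, it slopes up to 18 mm above the chute floor; pushing the rack against it does not open it. This point: on its top edge over the middle of the chute; it moves with the gate.
- treadle_mid (a point): Middle of the top of the treadle: long yellow bar with black ribs outside the chute's +y wall, along the chute from chute x = -225 to +35 mm, 24 mm wide, 6 mm thick, joined to the gate bar and moving with it. This point: closed at chute y = 42, z = 76 mm; at the stop y = 54, z = 40 mm. A tip at y = 44 to 54 mm is over it in both states and can slide along all of it while pressing.
- timer: White timer with blue buttons, 58x64x20 mm, on the worktop on the treadle side; leave it.
- pellet_cup: Small metal cup, 38 mm wide, 10 mm high, behind the chute; leave it.
- beaker: Clear beaker, 57 mm wide, 79 mm high, behind the chute; leave it.
- weigh_boat: White square weighing dish, 64x64x11 mm, behind the chute; leave it.
- marker_black: Black and white marker pen, 136 mm long, 17 mm thick, lying near the front edge; leave it.
Mind the look-alikes: they are no part of the job. Of the things that look like the rack, the larger one is meant.

How it is judged:
By the outcome, as a careful person would: the job done as asked, in the order asked, and still so for the second after the job is handed in, with the robot touching nothing.
It also fails if it takes over 35 s, if anything falls off the work surface, if the arm or the gripper's body presses on something with over 40 N, if the wrist force passes 120 N, or if a joint passes its speed limit or range.

## Working session

There is one attempt and no reset: what is moved stays moved. The work goes in short steps, each a Python script; the robot and the scene stay as the last script left them, time stands still between calls to the robot, and variables do not carry over. Pictures are saved under pics/ and viewed, at most 10 in all, crops included, and the job is handed in when it is done.

```bash
mkdir -p pics; ls; python3 - <<'E'
from cell import bot,jaws,planner,monitor,cams
import cv2,pickle
d={}
for n in("scene","top"):
    d[n]=cams.get_image(n); i=d[n]; cv2.imwrite(f"pics/{n}0.png",cv2.resize(i["frame"][:,:,::-1],(784,588),interpolation=cv2.INTER_CUBIC))
    print(n,i["K"],i["k1"],i["xyz"],i["attitude"])
pickle.dump(d,open("d0.pkl","wb"))
s=monitor.get_state();print(s);print(bot.tcp_to_grasp)
E
```

```text
pics
scene [[476.2372459    0.         278.91458796]
 [  0.         476.2372459  198.68512072]
 [  0.           0.           1.        ]] -0.02899427868120829 [163.49175651 506.86986251 764.35843346] [-0.85990111  2.59982992 -1.0130295 ]
top [[457.34160752   0.         284.20380936]
 [  0.         457.34160752 206.12563515]
 [  0.           0.           1.        ]] -0.09412368936735184 [ 467.74967352   -4.12608662 1218.01922053] [-2.21907289  2.16876054 -0.07594883]
{'time_s': 0.1, 'q': array([-1.45386904e+00,  2.59202918e-01,  1.53592728e+00,  2.60792532e-05,
        1.34803277e+00, -2.02807136e-01]), 'qd': array([ 1.58928405e-03, -3.54819441e-04, -1.15799293e-03, -7.47340899e-05,
        3.27300230e-06,  7.88691995e-04]), 'effort': array([ 2.61827015e-03, -4.38208008e+01, -2.84643012e+01,  7.21619627e-02,
        3.62624461e-02, -5.07337268e-05]), 'tool_pos': array([ 172.84342124, -521.62988656,  217.95563274]), 'ee_rot': array([-3.09998607e+00, -4.99842528e-01, -1.45721798e-04]), 'ft_force': array([0.55460881, 0.11122612, 0.05532948]), 'ft_torque': array([-0.04223816,  0.00048471, -0.01264806]), 'grasp_force': 0.0, 'finger_gap': 92.52066424407936}
18.8
```

View pics/scene0.png

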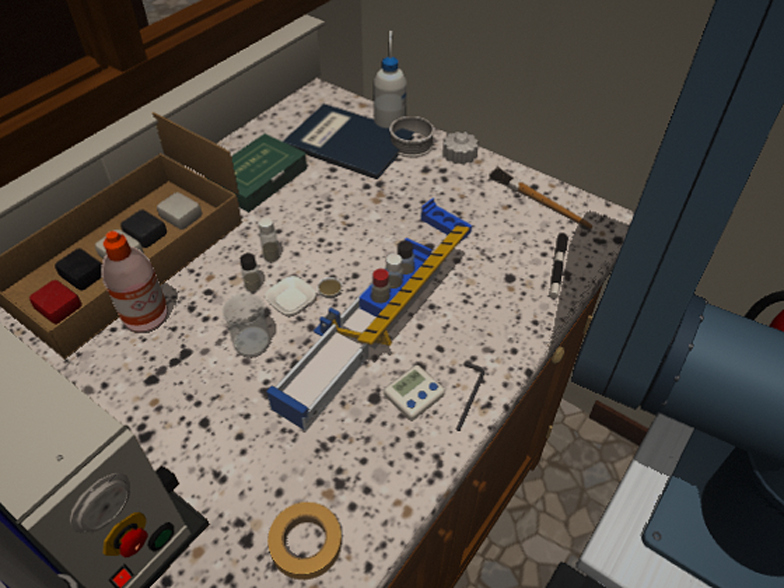

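View pics/top0.png

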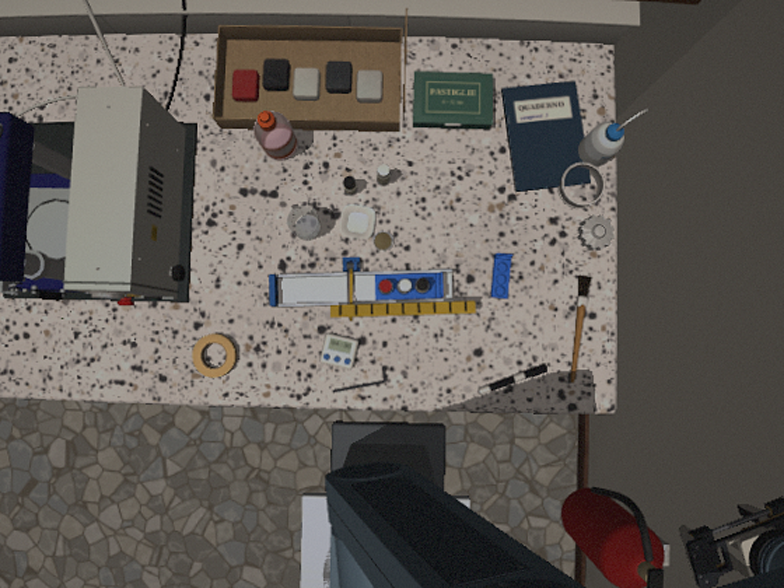

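The scene view has the chute running from the rear-right entry to the end stop at (288,405). In the top view the stop is at (273,290), the gate bracket at (352,264), the treadle runs from x=331 to 476 at row 309, and the rack is in the chute at about (410,287).

There are two rack look-alikes in the top view. The blue block with three vials in the chute at (410,287) is larger and stands before the gate, so it is the rack. The empty, smaller blue block at (501,276) is the decoy. I'll measure next and confirm with a crop.

```bash
cat > h.py <<'E'
import numpy as np,cv2
from scipy.spatial.transform import Rotation as R
def ray(im,uv,T=None):
    K=im["K"];D=np.array([im["k1"],0,0,0,0.])
    p=cv2.undistortPoints(np.float64(uv).reshape(-1,1,2),K,D,None,None,).reshape(-1,2)
    d=np.c_[p,np.ones(len(p))]
    if T is None: return np.array(im["xyz"]),d@R.from_rotvec(im["attitude"]).as_matrix().T
    return T[:3,3],d@T[:3,:3].T
def plane(im,uv,z,T=None):
    o,d=ray(im,uv,T); return o+d*((z-o[2])/d[:,2])[:,None]
def masks(f):
    h=cv2.cvtColor(f,cv2.COLOR_RGB2HSV)
    return cv2.inRange(h,(18,120,70),(32,255,255)),cv2.inRange(h,(100,110,40),(125,255,255))
def blobs(m,amin=15):
    n,l,s,c=cv2.connectedComponentsWithStats(m); return [(s[i],c[i],l==i) for i in range(1,n) if s[i][4]>=amin]
E
python3 - <<'E'
import pickle; from h import *
d=pickle.load(open("d0.pkl","rb"))
np.set_printoptions(precision=1,suppress=True)
im=d["top"];y,b=masks(im["frame"])
y=cv2.morphologyEx(y,cv2.MORPH_CLOSE,np.ones((1,9)))
for s,c,_ in blobs(y): print("Y",s,c)
ty=max([x for x in blobs(y) if x[0][0]>220 and x[0][0]<350],key=lambda x:x[0][4])
m=cv2.morphologyEx(ty[2].astype(np.uint8),cv2.MORPH_OPEN,np.ones((1,25)))
r=cv2.minAreaRect(cv2.findNonZero(m));print(r);box=cv2.boxPoints(r);print(plane(im,box,76))
print("treadle ctr",plane(im,[r[0]],76))
for s,c,mm in blobs(b):
    if s[0]>180: print("B",s,c,"rect",cv2.minAreaRect(cv2.findNonZero(mm.astype(np.uint8))),[plane(im,[c],z)[0] for z in(36,46,63)])
o=np.hstack([cv2.resize(d["top"]["frame"][165:235,180:380],(800,280),interpolation=cv2.INTER_CUBIC)])
o2=cv2.resize(d["scene"]["frame"][135:310,180:350],(291,300),interpolation=cv2.INTER_CUBIC)
c=np.zeros((590,800,3),np.uint8);c[:280]=o;c[285:585,:291]=o2
cv2.imwrite("pics/crop1.png",c[:,:,::-1])
E
```

```text
Y [236 192 104  37 938] [285.3 219.4]
Y [145 240  19   4  45] [153.5 241.7]
Y [141 261  20   8  56] [149.5 264.6]
Y [158 260   8   3  16] [161.4 261.3]
((287.49578857421875, 220.32154846191406), (8.521394729614258, 103.18504333496094), 88.63607025146484)
[[ 507.2  107.9   76. ]
 [ 519.3 -150.    76. ]
 [ 498.  -150.8   76. ]
 [ 486.   106.8   76. ]]
treadle ctr [[502.7 -21.4  76. ]]
B [433  88  13  13 113] [438.5  94.2] rect ((438.50006103515625, 94.0000228881836), (10.60660171508789, 12.020814895629883), 45.0) [array([ 850.8, -419.6,   36. ]), array([ 847.6, -416.1,   46. ]), array([ 842.1, -410.1,   63. ])]
B [351 181  15  32 377] [357.6 196.3] rect ((357.61883544921875, 196.31187438964844), (12.039950370788574, 31.74168586730957), 5.710593223571777) [array([ 570.6, -203.1,   36. ]), array([ 569.7, -201.4,   46. ]), array([ 568.2, -198.5,   63. ])]
B [245 184  12  10  85] [250.4 188. ] rect ((250.5, 188.5), (9.0, 11.0), 90.0) [array([585.5,  76.1,  36. ]), array([584.5,  75.4,  46. ]), array([582.8,  74.2,  63. ])]
B [268 195  49  19 595] [293.6 204.1] rect ((292.0, 204.0), (18.0, 48.0), 90.0) [array([546.2, -36.8,  36. ]), array([545.6, -36.5,  46. ]), array([544.4, -36. ,  63. ])]
B [192 196   5  23  98] [194.3 206.7] rect ((194.0, 207.0), (22.0, 4.0), 90.0) [array([533.6, 220.6,  36. ]), array([533. , 218.7,  46. ]), array([532.1, 215.4,  63. ])]
```

View pics/crop1.png

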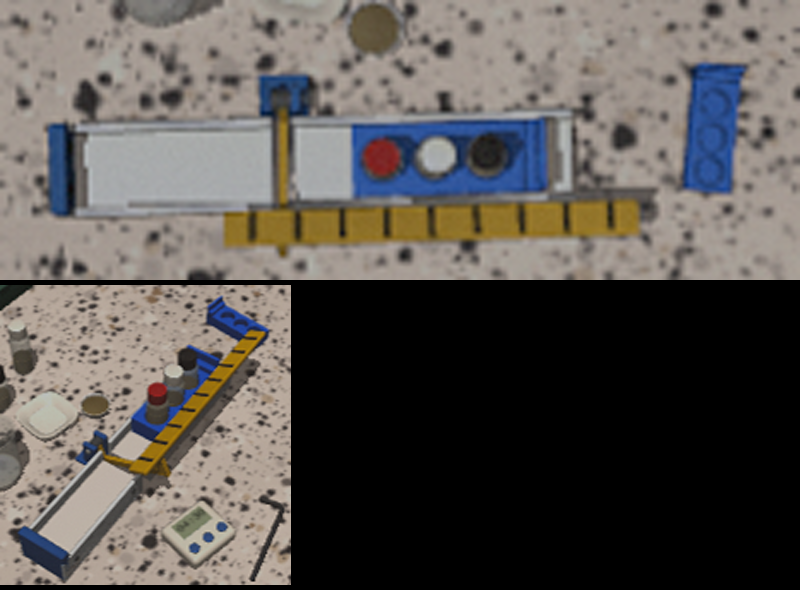

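The crop confirms it: the chute block carries red, white and black capped vials at (380/436/488,157) and has its push plate at crop x≈547. The decoy at (712,128) has empty wells. The chute origin is about (540.3, 75.5) with +x = (-.0465, .9989), and the stop and bracket agree to within 2–3 mm. I'll move above the start and look from there.

```bash
cat >> h.py <<'E'
ex=np.array([-.0465,.9989,0]);ey=np.array([-.9989,-.0465,0]);O=np.array([540.3,75.5,0])
def W(x,y,z): return O+x*ex+y*ey+np.array([0,0,z])
def C(p): p=np.asarray(p)-O; return np.array([p@ex,p@ey,p[2]])
def rots():
    return [R.from_matrix(np.c_[np.cross(s*ey,[0,0,-1]),s*ey,[0,0,-1.]]).as_rotvec() for s in(1,-1)]
E
python3 - <<'E'
import pickle; from h import *
from cell import bot,jaws,planner,monitor,cams
np.set_printoptions(precision=2,suppress=True)
d=pickle.load(open("d0.pkl","rb"))
print("plate rear top",C(plane(d["top"],[[316.8,204]],63)[0]))
q0=monitor.get_state()["q"];best=None
for r in rots():
    q=planner.inverse_kinematics(W(-195,24,150),r); print(q)
    q2=planner.inverse_kinematics(W(10,24,46),r); print(q2)
    if q is not None and (best is None or abs(q-q0).max()<best[0]): best=(abs(q-q0).max(),r)
r=best[1]; np.save("rot.npy",r)
bot.move_to(W(-195,24,150),r)
jaws.grip(33)
s=monitor.get_state(); im=cams.get_image("wrist")
pickle.dump((s,im),open("w1.pkl","wb"))
print(s["time_s"],C(s["tool_pos"]),s["finger_gap"],s["ft_force"],im["hand_eye"],s["ee_rot"],r)
cv2.imwrite("pics/w1.png",cv2.resize(im["frame"][:,:,::-1],(784,588)))
E
```

```text
plate rear top [-170.46    2.14   63.  ]
[-0.43  0.3   1.66 -0.    1.18  2.66]
[-0.05  0.39  1.82 -0.    0.93  3.04]
[-0.43  0.3   1.66 -0.    1.18 -0.48]
[-0.05  0.39  1.82 -0.    0.93 -0.1 ]
3.1167 [-194.98   24.01  149.99] 33.354816084685964 [ 0.06 -0.41  0.47] [[  -0.     -0.97   -0.26   71.56]
 [   1.     -0.     -0.      0.34]
 [   0.     -0.26    0.97 -166.41]
 [   0.      0.      0.      1.  ]] [-2.17 -2.27  0.  ] [2.17 2.27 0.  ]
```

View pics/w1.png

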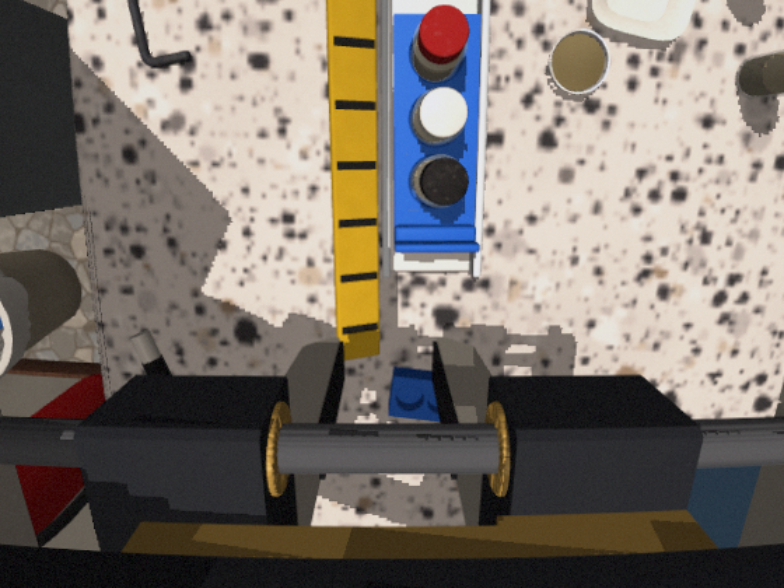

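The wrist view shows the treadle's near end at (361,352) and the rack plate's rear at (436,249). The left finger stands over the treadle line and the right finger over the chute's middle line. The decoy shows at (412,393), between and behind the fingers. I'll check the numbers before pressing.

```bash
python3 - <<'E'
import pickle; from h import *
np.set_printoptions(precision=1,suppress=True)
s,im=pickle.load(open("w1.pkl","rb"))
A=np.eye(4);A[:3,:3]=R.from_rotvec(s["ee_rot"]).as_matrix();A[:3,3]=s["tool_pos"]
T=A@im["hand_eye"]
f=lambda u,v,z:C(plane(im,[[u/1.4,v/1.4]],z,T)[0])
print("treadle L/R",f(337,290,80),f(378,290,71),"end",f(361,357,76))
print("walls L/R outer",f(381,240,34),f(486,200,34))
print("plate",f(396,252,63),f(479,250,63))
print("caps",f(442,180,89),f(441,112,89))
# decoy: corners in top view
d=pickle.load(open("d0.pkl","rb"));print("decoy",C(plane(d["top"],[[351,181]],25)[0]),C(plane(d["top"],[[366,212]],25)[0]))
E
```

```text
treadle L/R [-187.3   49.8   80. ] [-189.8   28.9   71. ] end [-226.1   38.3   76. ]
walls L/R outer [-168.9   27.7   34. ] [-145.2  -33.9   34. ]
plate [-170.7   19.3   63. ] [-169.6  -25.5   63. ]
caps [-131.7   -1.6   89. ] [-101.4   -0.5   89. ]
decoy [-265.5  -58.8   25. ] [-302.3   23.7   25. ]
```

```bash
python3 - <<'E'
import pickle; from h import *
from cell import bot,jaws,planner,monitor,cams
np.set_printoptions(precision=2,suppress=True)
def st(): s=monitor.get_state();print(round(s["time_s"],2),C(s["tool_pos"]),s["ft_force"],s["finger_gap"])
bot.servo_line(W(-195,22.5,88));st()
for z in(66,54,46): bot.servo_line(W(-195,22.5,z),max_speed=40);st()
s=monitor.get_state();im=cams.get_image("wrist");im2=cams.get_image("scene")
pickle.dump((s,im,im2),open("w2.pkl","wb"))
a=cv2.resize(im["frame"][:,:,::-1],(520,390));b=cv2.resize(im2["frame"][120:300,180:360,::-1],(390,390),interpolation=cv2.INTER_CUBIC)
cv2.imwrite("pics/w2.png",cv2.resize(np.hstack([a,b]),(800,343)))
E
```

```text
3.73 [-195.13   22.25   88.28] [-1.41  0.54  0.56] 32.85684107967902
4.43 [-194.98   22.64   66.09] [-2.32  0.23  4.9 ] 33.16373589297171
4.88 [-195.08   22.69   54.2 ] [-2.74 -1.6   6.03] 33.43942724756083
5.23 [-195.07   22.66   46.31] [-2.64 -1.72  5.62] 32.96122810613631
```

View pics/w2.png

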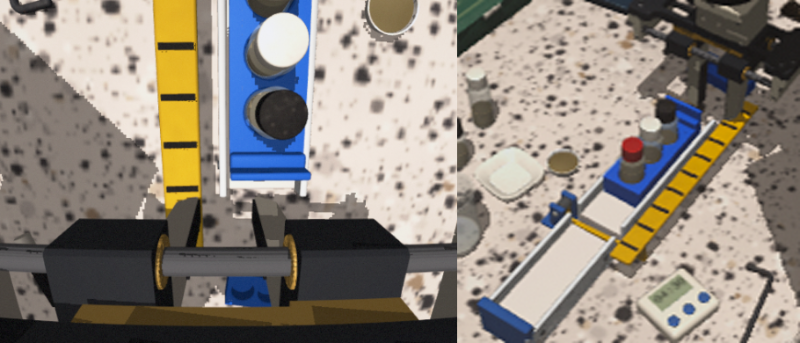

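Both views show the gate flush in its slot at crop (595,228), the treadle level under the left finger, and the right finger behind the push plate. The 5.6 N force matches about 0.34 rad. Now the push.

```bash
cat >> h.py <<'E'
def st(monitor):
    s=monitor.get_state();f=s["ft_force"];o=np.r_[C(s["tool_pos"]),f@ex,f@ey,f[2]];print(round(s["time_s"],2),o);return o
E
python3 - <<'E'
from h import *
from cell import bot,jaws,planner,monitor,cams
np.set_printoptions(precision=2,suppress=True)
Y=lambda x:22.5+1*(x+195)/200
for x,v in((-182,40),(-172,25),(-140,50),(-90,60),(-40,60),(-15,50),(-4,30)):
    bot.servo_line(W(x,Y(x),46),max_speed=v); o=st(monitor)
    if o[3]<-12 or not 3<o[5]<9: print("STOP");break
im=cams.get_image("scene");im2=cams.get_image("top")
a=cv2.resize(im["frame"][120:300,180:360,::-1],(500,500),interpolation=cv2.INTER_CUBIC);b=cv2.resize(im2["frame"][150:270,180:290,::-1],(300,327))
b=cv2.copyMakeBorder(b,0,173,0,0,cv2.BORDER_CONSTANT)
cv2.imwrite("pics/w3.png",np.hstack([a,b]))
E
```

```text
5.81 [-182.79   20.61   47.23   -1.98   -1.24    5.91]
6.36 [-173.49   20.34   47.33   -4.01   -1.32    4.9 ]
7.15 [-141.11   20.72   47.18   -3.83   -1.22    4.75]
8.13 [-90.85  21.15  47.07  -3.96  -1.24   5.08]
9.12 [-40.66  21.61  46.93  -2.97  -1.42   4.83]
9.77 [-15.39  21.86  46.87  -2.7   -0.48   5.65]
10.28 [-4.57 21.96 46.86 -3.59  0.    5.18]
```

View pics/w3.png

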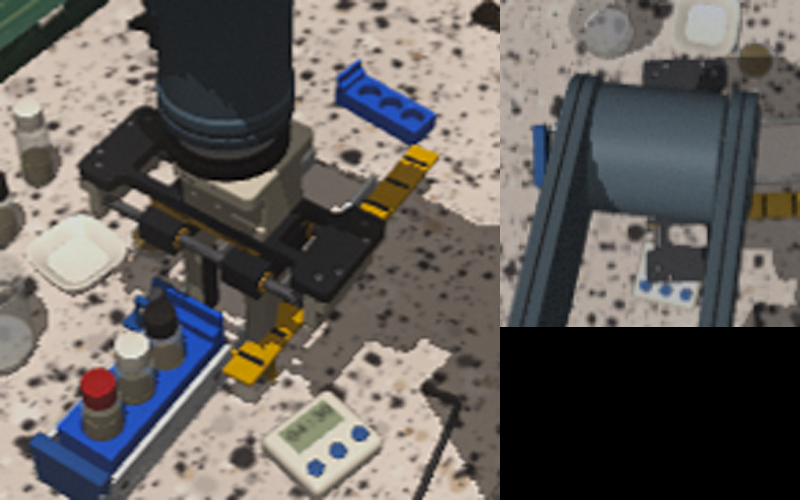

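The rack is past the gate with its vials upright. Its front, at about (70,430), is close to the stop at (75,460), with a small gap left. I'll creep until the force rises.

```bash
python3 - <<'E'
from h import *
from cell import bot,jaws,planner,monitor,cams
np.set_printoptions(precision=2,suppress=True)
x=-4
while x<16:
    x+=2 if x<2 else 1
    bot.servo_line(W(x,23.8,46),max_speed=20); o=st(monitor)
    if o[3]<-11 or not 3<o[5]<9: print("STOP");break
im=cams.get_image("scene")
cv2.imwrite("pics/w4.png",cv2.resize(im["frame"][190:310,180:300,::-1],(590,590),interpolation=cv2.INTER_CUBIC))
E
```

```text
10.63 [-2.72 22.22 46.86 -4.14 -1.33  5.01]
10.88 [-0.78 22.29 46.85 -4.72 -1.14  6.49]
11.13 [ 1.2  22.34 46.83 -5.57 -1.32  5.29]
11.38 [ 2.04 22.35 46.86 -5.78 -0.74  5.46]
11.63 [ 3.03 22.34 46.87 -5.69 -0.5   5.25]
11.88 [ 3.73 22.33 46.87 -5.57 -1.16  6.43]
12.13 [  3.82  22.28  46.87 -11.21   0.09   6.  ]
STOP
```

View pics/w4.png

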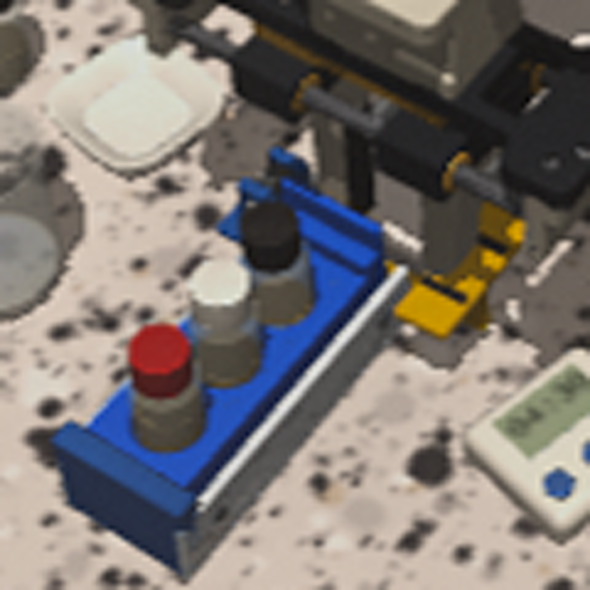

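The rack is tight against the stop: the force jumped to 11 N and the motion stalled. I'll back off with the treadle still held, then rise slowly.

```bash
python3 - <<'E'
from h import *
from cell import bot,jaws,planner,monitor,cams
np.set_printoptions(precision=2,suppress=True)
bot.servo_line(W(-2,23.8,46),max_speed=20);st(monitor)
bot.servo_line(W(-45,23.3,46),max_speed=50);st(monitor)
bot.servo_line(W(-45,23.3,90),max_speed=30);st(monitor)
bot.servo_line(W(-45,23.3,170),max_speed=100);st(monitor)
bot.move_to(W(-220,24,200),np.load("rot.npy"));st(monitor)
im=cams.get_image("scene");im2=cams.get_image("top")
a=cv2.resize(im["frame"][160:310,170:320,::-1],(500,500),interpolation=cv2.INTER_CUBIC);b=cv2.resize(im2["frame"][150:270,180:290,::-1],(300,327))
b=cv2.copyMakeBorder(b,0,173,0,0,cv2.BORDER_CONSTANT)
cv2.imwrite("pics/w5.png",np.hstack([a,b]))
E
```

```text
12.73 [-0.89 23.19 46.46  2.74 -0.43  5.13]
13.74 [-43.9   23.09  46.28   1.7    0.1    4.1 ]
15.36 [-44.94  23.5   89.81   0.18   0.07   0.04]
16.31 [-44.91  23.8  169.37   0.27   1.03  -0.29]
17.05 [-219.01   24.46  199.2     0.19    0.13   -0.23]
```

View pics/w5.png

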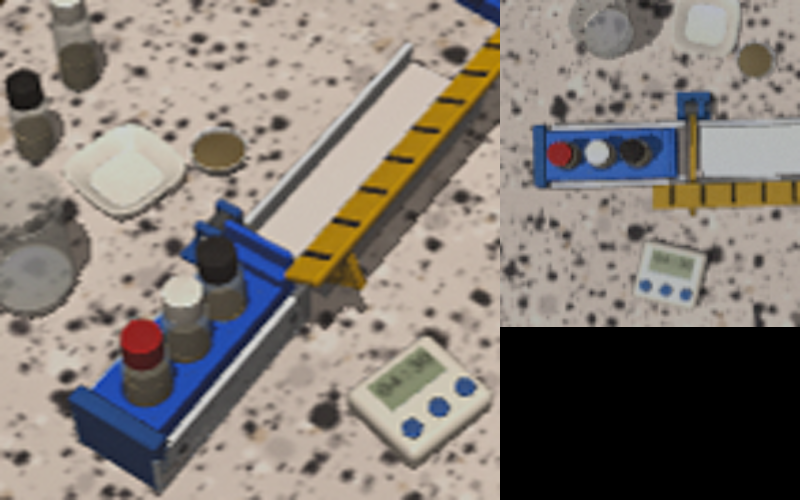

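The rack is against the stop at (545,155) in the top crop. The gate is up again behind it at (692,140) with a visible gap, the vials are upright, and the timer, cup, dish and beaker look unmoved.

```bash
python3 -c "
from cell import bot
bot.pause(0.3);print(bot.finish_job())"
```

```text
the job is handed in; nothing more can be done
None
```

The rack is against the end stop with its vials upright, the gate has sprung back up behind it without touching it, and the job was handed in at about 17.5 s on the robot's clock.

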